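# Pulse the blender from its control pad

## Robot

A 6-joint arm with a two-finger parallel gripper is mounted at the origin on a cart in front of the work surface, level with it; the furniture and walls round the work are solid. World frame = base frame: x ahead of the robot, y to its left, z up, the work surface at z = 0. Lengths are in m, angles in rad, forces in N, time in s.
With the tool pointing down it reaches from about 0.325 to 0.9 m from the base axis. Payload 6.1 kg.
Tool frame: the origin (TCP) lies midway between the tips of the shut fingers; the grasp point (between the pads) lies 19 mm behind it; z points along the fingers, y is the line along which they close (so a half turn about z gives the same grasp; the last joint's range is limited). The gripper opens to 85 mm and grips with 20 to 120 N. Pads are 22 mm wide; open, the fingers measure 114 mm over their backs; the gripper's body (76 mm by 85 mm) begins 54 mm behind the grasp point. The pads swing forward as they close: fully open they stand 13 mm farther back than shut.
Start: joints at [1.187, 0.22, 1.526, -0, 1.395, -0.126], TCP at [0.159, 0.604, 0.231] pointing down, gripper open.
Joint ranges: [-2.98, 2.98], [-0.91, 2.08], [0.09, 2.57], [-1.24, 4.39], [0.2, 2.65], [-2.68, 2.68]. Speed limits (rad/s): [2.57, 2.57, 3.01, 3.14, 3.14, 3.14].

## Interface

Orientations are given as [roll, pitch, yaw] about the fixed x, y, z axes, in that order (R = Rz(yaw) Ry(pitch) Rx(roll)).
In Python, from plant import movep, move_l, set_joints, gripper_to, hold, inverse_kinematics, observe, get_image, get_calibration, Unreachable, job_done gives the robot as it stands. Calls block until the motion is done:
- movep(position, orientation): joint-space move of the TCP to a pose.
- move_l(position, feed=0.15, rotation=None, max_force=None): straight line of the TCP; rotation=None keeps the orientation; feed is the mean speed in m/s. With max_force (N) it stops when the force on the tool has changed by that much, and returns True; else False.
- set_joints(angles): joint-space move.
- gripper_to(opening, f_grip=None): finger opening in m; f_grip is the grip in N (None keeps the last); returns when the fingers have stopped.
- hold(seconds).
- inverse_kinematics(position, orientation): joint angles nearest the present ones, or None.
- observe(): the state.
- get_image(name): name is "side" or "top" or "wrist"; returns (picture, depth): 480x640x3 uint8, red, green, blue; 480x640 float32, m along the optical axis (not along the pixel's ray), 0 where there is no reading.
- get_calibration(name): a dict with "intrinsics" (3x3 intrinsics, pixels), "dist_coeffs" ([k1, k2, p1, p2, k3] as OpenCV has them; the pictures are not rectified), "world_from_camera" (4x4, takes a point from camera to world coordinates). Camera axes: x right, y down, z forward; pixel columns grow to the right and rows downward; lengths in m; the calibration is good to about 2 mm. A picture is of the moment at which its call begins: read the wrist's pose just before it. get_calibration takes no time and is no camera call; for the wrist camera it gives the pose at the moment of the call.
A pose or a line that the arm cannot do raises Unreachable and nothing moves.
- job_done(): hands the job in; it is judged then, once.
The state is a dict: "time_s": time; "q": joint angles; "joint_velocities": joint speeds; "joint_torque": joint torques, N m; "eef_pos": TCP position; "tcp_rot": TCP orientation; "ft_force": force on the tool from outside, world axes, zero at the start; "torque": the same for the moment, N m; "opening": finger opening in m; "grasp_force": force on a finger pad.
Only numpy, scipy, OpenCV 4.12 (cv2) and the standard library are available. Lean on these libraries where they do the work, as an engineer would, in place of code of your own. Each camera call takes 0.05 s, during which the arm holds its last target. There are 200 camera calls.

## Task

Pulse the blender with the fingertips: first push the raised, white-dotted half of the black rocker switch fully down to turn the mains on, then press the yellow program key fully in, then press the green pulse key fully down and finish with the fingers still holding it down. Keep that order, do not press the red or blue key, pick nothing up, and leave the cup, cake ring and everything else standing around where it is.

Things in the scene. Friction and masses are not known exactly. Their poses are not given: they have to be found in the camera images.
- switch_box: grey box with the black mains rocker switch, fixed to the worktop, 104 x 58 x 22 mm (26 mm at the rocker's black frame); origin: centre of its underside; its x axis runs along the rocker, toward the raised half; the left of the two control units.
- rocker_press (a point): point on the upper face of the rocker's raised half, on a white dot 26 mm from the pivot; moves with the rocker. The rocker is 76 mm long (two 38 mm halves meeting in a shallow V over the pivot) and 34 mm wide. Off: this half slopes up 0.30 rad toward its free end (+x of switch_box), the point about 39 mm above the worktop; on: this half lies level, 32 mm above the worktop.
- rocker (a joint): rocker angle: 0 = off (white-dotted half raised; starts within 0.03 of it), 0.30 rad = fully on (white-dotted half level). Friction of about 2 to 3 N at the dot; stays where it is left.
- control_pad: flat metal control pad of the blender, fixed to the worktop, 150 (x) x 210 (y) x 18 mm high; origin: centre of its underside. The red, yellow and blue program keys stand in a row along its y, 62 mm apart, 34 mm to +x of its centre, in any order; the larger green key stands alone 36 mm to -x of its centre.
- yellow_top (a point): centre of the flat top of the round yellow program key, 30 mm across. Key up, the top is 33 mm above the worktop and 10 mm above its black collar (42 mm across). z up.
- yellow_key (a joint): yellow program key: 0 = up, 0.007 m = fully in. A latching key: it has no spring, resists with about 3 N and stays as far in as it is pressed.
- red_top (a point): centre of the flat top of the round red program key, 30 mm across. Key up, the top is 33 mm above the worktop and 10 mm above its black collar (42 mm across). z up.
- red_key (a joint): red program key: 0 = up, 0.007 m = fully in. A latching key: it has no spring, resists with about 3 N and stays as far in as it is pressed.
- blue_top (a point): centre of the flat top of the round blue program key, 30 mm across. Key up, the top is 33 mm above the worktop and 10 mm above its black collar (42 mm across). z up.
- blue_key (a joint): blue program key: 0 = up, 0.007 m = fully in. A latching key: it has no spring, resists with about 3 N and stays as far in as it is pressed.
- green_top (a point): centre of the flat top of the round green pulse key, 38 mm across; key up, it is 33 mm above the worktop and 10 mm above its black collar (50 mm across). z up.
- green_key (a joint): green pulse key: 0 = up, 0.006 m = fully down. A spring returns it: about 2 N to start it, 5 N fully down.
- green_unit: the green pulse key with its black collar, 50 mm across; origin: centre of the collar's underside on the pad, 18 mm above the worktop.
- cup: light blue espresso cup, 64 x 93 x 53 mm with its handle, standing by the right side of the pad; bystander; origin: underside.
- cake_ring: metal cake ring, 61 mm across, 45 mm high, standing by the right side of the pad; bystander; origin: underside.
- nozzle: metal piping nozzle, 26 mm across, 46 mm high, standing beyond the switch box; bystander; origin: underside.
- pastry_brush: pastry brush, 197 x 35 x 11 mm, lying beyond the pad; bystander; origin: underside.
- tamper: coffee tamper with brown handle, 58 mm across, 94 mm high, at the back; bystander; origin: underside.
- milk_pitcher: small metal milk pitcher, 94 x 69 x 85 mm, at the back; bystander; origin: underside.
- spice_jar: glass spice jar with dark cap, 41 mm across, 105 mm high, at the back; bystander; origin: underside.
- glass: water glass, 80 mm across, 91 mm high, at the back; bystander; origin: underside.

How it is judged:
On the way, in this order (a step that is already met when the one before it is completed fails the run):
1. the rocker is pushed fully on (value of joint rocker above 0.25 rad), for 0.2 s.
2. the yellow program key is pressed fully in (value of joint yellow_key above 0.0055 m), for 0.2 s.
3. the green pulse key is held fully down by the fingers (value of joint green_key above 0.0045 m and contact force between the fingers and green_unit above 1 N), for 0.3 s.
At the end, for the whole second after the job is handed in: The rocker is on (over 0.25 of 0.30 rad), the yellow key is in (over 5.5 of 7 mm), the fingers hold the green key down (over 4.5 of 6 mm, with more than 1 N), and the red and blue keys are up (within 2 mm) (all of step 3 and value of joint rocker above 0.25 rad and value of joint yellow_key above 0.0055 m and value of joint each of red_key, blue_key below 0.002 m); the arm keeps its last pose, push and grip.
It fails at once if the yellow key is pressed before the mains rocker is on (value of joint yellow_key above 0.002 m and value of joint rocker below 0.22 rad).
It fails at once if the green key is pressed before the rocker is on and the yellow key is in (value of joint green_key above 0.002 m and (value of joint rocker below 0.22 rad or value of joint yellow_key below 0.0045 m)).
It fails at once if the red or the blue key is pressed (value of joint any of red_key, blue_key above 0.002 m).
It fails at once if a bystander is moved or lifted by more than 15 mm (distance of any of cup, cake_ring, nozzle, pastry_brush, tamper, milk_pitcher, spice_jar, glass from where it was at the start of the episode above 0.015 m).
It fails at once if a bystander is tipped over (angle between any of cup, cake_ring, nozzle, pastry_brush, tamper, milk_pitcher, spice_jar, glass's own z axis and vertical above 0.4 rad).
It also fails if it takes over 43 s, if anything falls off the work surface, if the arm or the gripper's body presses on something with over 40 N, if the wrist force passes 120 N, or if a joint passes its speed limit or range.

## Working session

There is one attempt and no reset: what is moved stays moved. The work goes in short steps, each a Python script; the robot and the scene stay as the last script left them, time stands still between calls to the robot, and variables do not carry over. Pictures are saved under pics/ and viewed, at most 10 in all, crops included, and the job is handed in when it is done.

```bash
mkdir -p pics; cat > h.py <<'E'
import numpy as np, cv2
from plant import *
def px2w(name,uv,depth,cal=None):
    c=cal or get_calibration(name); K=np.array(c["intrinsics"]);T=np.array(c["world_from_camera"])
    out=[]
    for u,v in uv:
        p=cv2.undistortPoints(np.array([[[u,v]]],float),K,np.array(c["dist_coeffs"]))[0,0]
        w=depth[int(v)-1:int(v)+2,int(u)-1:int(u)+2]; d=np.median(w[w>0]) if (w>0).any() else np.nan
        out.append((T@[p[0]*d,p[1]*d,d,1])[:3])
    return np.array(out)
def ray(name,uv,z):
    c=get_calibration(name); K=np.array(c["intrinsics"]);T=np.array(c["world_from_camera"]);out=[]
    for u,v in uv:
        p=cv2.undistortPoints(np.array([[[u,v]]],float),K,np.array(c["dist_coeffs"]))[0,0]
        r=T[:3,:3]@[p[0],p[1],1]; o=T[:3,3]; out.append(o+r*(z-o[2])/r[2])
    return np.array(out)
E
python3 - <<'E'
from h import *
for n in("top","side"):
    im,d=get_image(n); cv2.imwrite(f"pics/{n}0.png",im[:,:,::-1]); np.save(f"pics/{n}0.npy",d)
s=observe();print(s["time_s"],s["tcp_rot"],get_calibration("top")["world_from_camera"])
E
```

```text
0.1 [-3.13978326e+00 -1.94534314e-04  2.88382096e+00] [[-0.01162706 -0.98671375  0.16205181  0.4325159 ]
 [-0.99977129  0.00856241 -0.01959713  0.03763491]
 [ 0.01794921 -0.16224261 -0.98658764  0.9959994 ]
 [ 0.          0.          0.          1.        ]]
```

View pics/top0.png

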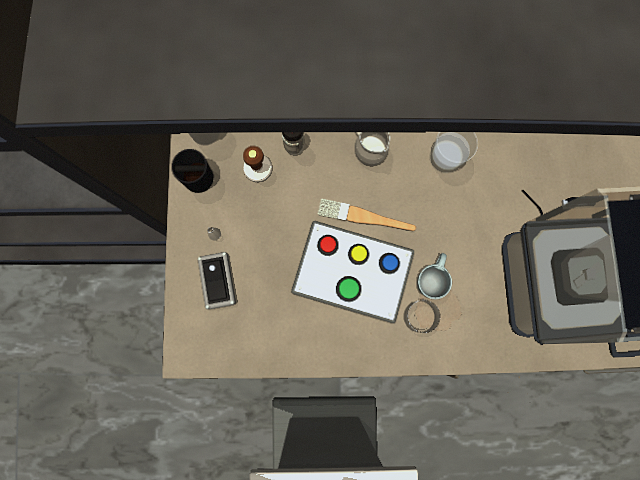

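View pics/side0.png

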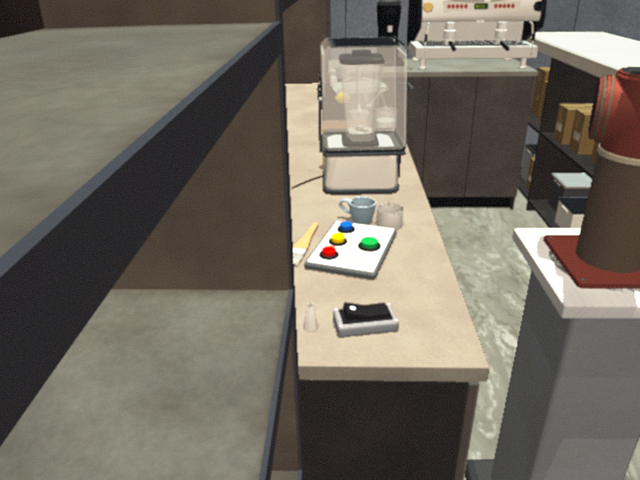

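The top view shows the switch box at about (217,280), with its white dot at (212,268). The keys are red (327,244), yellow (358,254), blue (390,263) and green (348,289). The cup and cake ring are to the right of the pad, and the nozzle is at (214,233).

```bash
python3 - <<'E'
from h import *
im=cv2.imread("pics/top0.png"); d=np.load("pics/top0.npy")
c=im[215:335,190:350+0]; 
cv2.imwrite("pics/crop1.png",cv2.resize(im[220:320,190:270],None,fx=6,fy=6,interpolation=cv2.INTER_CUBIC))
hsv=cv2.cvtColor(im,cv2.COLOR_BGR2HSV); roi=np.zeros(im.shape[:2],bool); roi[225:318,295:412]=1
for n,(a,b) in dict(red=(0,8),yellow=(22,35),green=(45,80),blue=(100,125)).items():
    m=((hsv[...,0]>=a)&(hsv[...,0]<=b)&(hsv[...,1]>150)&(hsv[...,2]>70)&roi).astype(np.uint8)
    N,l,st,ce=cv2.connectedComponentsWithStats(m); k=1+np.argmax(st[1:,4]); uv=ce[k]
    print(n,uv,st[k],ray("top",[uv],.033)[0].round(4),px2w("top",[uv],d)[0].round(4))
print(get_calibration("top")["intrinsics"])
E
```

```text
red [327.535 243.78 ] [320 236  16  16 200] [0.5801 0.0084 0.033 ] [0.5802 0.0084 0.0323]
yellow [358.53465347 252.97524752] [351 245  16  16 202] [ 0.5618 -0.0506  0.033 ] [ 0.5618 -0.0506  0.0331]
green [348.47301587 288.21904762] [339 279  20  20 315] [ 0.4948 -0.0301  0.033 ] [ 0.4948 -0.0301  0.0328]
blue [389.63589744 262.08717949] [382 255  16  16 195] [ 0.5437 -0.1098  0.033 ] [ 0.5436 -0.1097  0.0337]
[[509.42176744   0.         322.19497933]
 [  0.         509.42176744 238.38352744]
 [  0.           0.           1.        ]]
```

View pics/crop1.png

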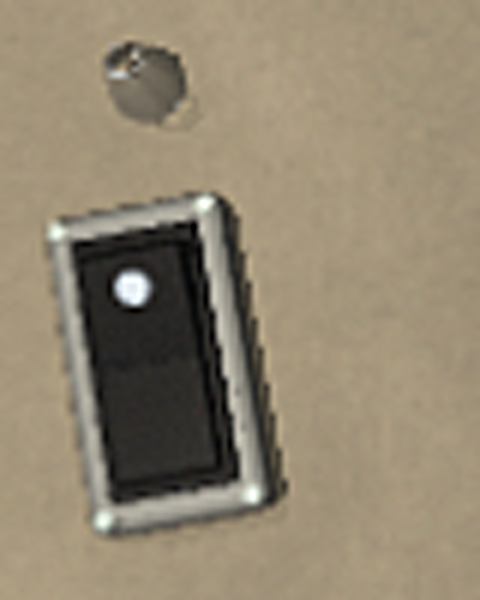

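```bash
cat >> h.py <<'E'
def press(p,yaw,ztop,zmin,F):
    movep([p[0],p[1],ztop+.05],[np.pi,0,yaw])
    move_l([p[0],p[1],ztop+.012],feed=.1)
    r=move_l([p[0],p[1],zmin],feed=.02,max_force=F); hold(.4)
    s=observe(); print("press",r,s["eef_pos"].round(4) if hasattr(s["eef_pos"],"round") else s["eef_pos"],np.round(s["ft_force"],1),s["time_s"])
E
python3 - <<'E'
from h import *
cr=np.array([(58,230),(207,202),(105,522),(254,495)])/6+[190,220]-.4
w=ray("top",cr,.020); print(w.round(4))
dot=ray("top",[np.array([133,288])/6+[190,220]-.4],.039)[0]
ax=(w[0]+w[1]-w[2]-w[3])/2; L=np.linalg.norm(ax);ax/=L; c=w.mean(0); yaw=np.arctan2(ax[1],ax[0])
al=(dot-c)@ax
print("len",L,"yaw",yaw,"dot",dot,"along",al,"perp",np.cross(ax,dot-c)[2])
p=dot-.001*ax
q=[inverse_kinematics([p[0],p[1],.09],[np.pi,0,y]) for y in(yaw,yaw+np.pi)];print(q)
gripper_to(0.0,40)
y=yaw if q[1] is None or (q[0] is not None and abs(q[0][5])<abs(q[1][5])) else yaw+np.pi
press(p,y,.042,.027,18)
im,d=get_image("side"); cv2.imwrite("pics/r1.png",cv2.resize(im[260:360,280:430,::-1],None,fx=4,fy=4))
E
```

```text
[[0.5566 0.2564 0.02  ]
 [0.5653 0.2083 0.02  ]
 [0.463  0.2391 0.02  ]
 [0.4713 0.1917 0.02  ]]
len 0.09532986587262121 yaw 0.17801805113104502 dot [0.53560104 0.22786161 0.039     ] along 0.021923856062739895 perp 0.00010644462972742713
[array([ 2.66937815e-01,  2.58423937e-01,  1.76177371e+00, -4.44089210e-16,
        1.12139501e+00,  1.65971609e+00]), array([ 0.26693781,  0.25842394,  1.76177371,  0.        ,  1.12139501,
       -1.48187656])]
press True [0.5356 0.2279 0.032 ] [-2.3 -1.1  6.6] 4.8667
```

View pics/r1.png

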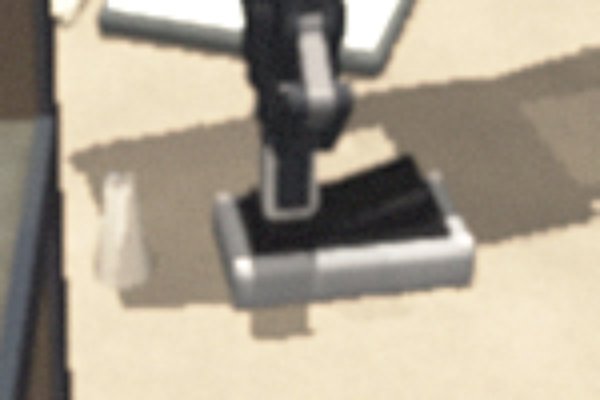

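The side view shows the fingertips on the dotted half, which now lies level, with the near half raised. The tip is at z = 32 mm, so the mains rocker is on. Next is the yellow key.

```bash
python3 - <<'E'
from h import *
s=observe(); p=s["eef_pos"]; move_l([p[0],p[1],.10],feed=.15)
yaw=np.arctan2(.067,-.0205)-np.pi/2-np.pi  # placeholder, refined below
yaw=np.arctan2(-.0197,.067)-np.pi
yaw=min((yaw,yaw+np.pi),key=lambda y:abs(inverse_kinematics([.5618,-.0506,.083],[np.pi,0,y])[5]))
press([.5618,-.0506],yaw,.033,.023,18)
move_l([.5618,-.0506,.09],feed=.15)
movep([.42,.14,.2],[np.pi,0,yaw])
im,d=get_image("top"); cv2.imwrite("pics/y1.png",cv2.resize(im[215:325,190:420,::-1],None,fx=3.4,fy=3.4))
for uv in[(327,244),(358,253),(390,262),(348,288),(212,268)]: print(px2w("top",[uv],d)[0].round(4))
print(yaw,observe()["time_s"])
E
```

```text
press True [ 0.5618 -0.0507  0.026 ] [-1.5 -0.1  6.3] 8.4583
[0.5797 0.0094 0.0331]
[ 0.5628 -0.0502  0.0259]
[ 0.544  -0.1107  0.0317]
[ 0.4952 -0.0291  0.034 ]
[0.5355 0.2287 0.0325]
-3.427563287226479 10.1167
```

View pics/y1.png

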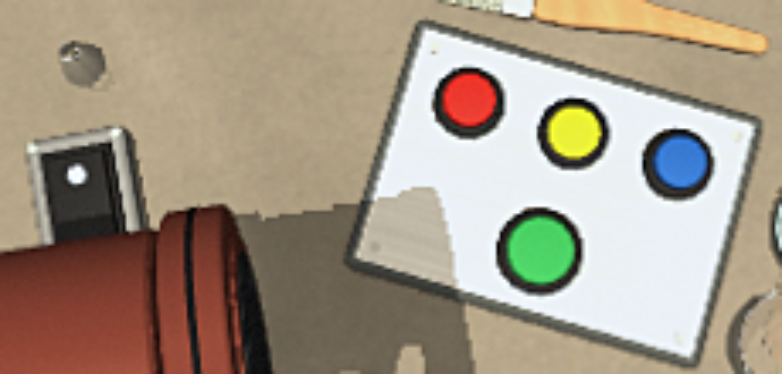

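The picture shows all four keys clear of the arm. By depth, yellow is at 26 mm (fully in), red, blue and green are up, and the rocker dot is at 32 mm (on). Now I'll press and hold green.

```bash
python3 - <<'E'
from h import *
press([.4948,-.0301],-3.4276,.033,.023,20)
hold(.6); s=observe(); print(s["eef_pos"],s["ft_force"],s["time_s"])
E
```

```text
press True [ 0.4948 -0.0302  0.027 ] [-2.7  0.1  8.1] 12.8167
[ 0.49479484 -0.03016838  0.02701516] [-2.69460458 -0.28888685  8.01034448] 13.4167
```

```bash
python3 -c "
from plant import *
print(job_done())"
```

```text
the job is handed in; nothing more can be done
None
```

I pushed the rocker on, pressed the yellow key fully in, and handed the job in at about 13.4 s with the fingers holding the green key down at 6 mm with about 8 N; the judge's verdict was not shown.

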